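# Free the travel-locked sample slide and draw it out

### The job

The sample rack's slide is still locked for the drive by its spring pin. Pull the pin up by its T-handle, turn it until it rests in a notch of its collar and stays up by itself, then draw the rack carriage by its bar handle all the way to its far stop. Leave the pin parked up, and leave the tape roll, needle packet and gauze beside the slide where they are.

Things in the scene. Friction and masses are not known exactly. Their poses are not given: they have to be found in the camera images.
- slide_base: Fixed unit: grey base plate 190 x 410 x 10 mm (x -105..+85, y -205..+205 mm), on it a steel carriage on rails and a pin bracket. Origin on the worktop; z up, +x away from the robot. The carriage slides towards +y (dark stop blocks at both ends). The pin stands upright at x -56, y -75 mm in a bracket 60 mm wide with a castellated steel collar, 48 mm across, top at z 78 mm.
- pin_lift (a joint): Pin height, m: 0 = down, foot 12 mm deep in the carriage's hole, which locks the carriage; stop at 0.030. Spring and weight pull it down: 6 N at 0, 12 N at 0.030. Its cross bar (42 x 8 mm, parallel to the T-handle) lies in a deep slot of the collar while down; it can turn once lifted 0.022 or more. Resting in a notch it reads about 0.017.
- pin_turn (a joint): Turn of the pin, rad, counter-clockwise from above positive: 0 = T-handle along the unit's x, where the pin can drop. The collar's rest notches, 4 mm deep, are at +1.13 and -1.13 (65 degrees; either will do) and take the bar within about 0.15; turn stops at +1.25 and -1.25 lie within them. Little friction (0.02 N m).
- pin_grip (a point): Centre of the pin's plain metal T-handle, a bar 64 mm long, 14 mm wide, 16 mm tall; 110 mm above the worktop when the pin is down, rising with it. The point's x axis lies along the bar and turns with it, z up. Nothing else stands within 60 mm of it at its height.
- carriage (a joint): Travel of the carriage, m: 0 = travel position (locked by the pin), 0.100 = against the far stop. Slides towards the unit's +y with about 3 N of friction (more when fast) and stays where it is left. It carries a black tube rack with six capped tubes, all fixed to it, tops 127 mm above the worktop, on the side away from the pin and the handle.
- carriage_grip (a point): Centre of the carriage's plain metal bar handle at its +y end: 72 mm long clear between its posts (along the point's x), 12 mm wide (along y, the sliding direction), 14 mm tall; centre 82 mm above the worktop. The rack's edge is 40 mm away, 56 mm high. Axes as the unit's.
- tape_roll: Loose bystander: pale roll of tape standing on end, 33 mm across, 60 mm tall, just in front of the slide. Origin at its foot.
- needle_pack: Loose bystander: flat blister packet, 30 x 86 x 9 mm, lying just in front of the slide. Origin at its underside.
- gauze_pad: Loose bystander: folded white gauze pad, 37 x 57 x 10 mm, lying to the left of the slide. Origin at its underside.

How it is judged:
On the way, in this order (a step that is already met when the one before it is completed fails the run):
1. the pin is up and turned to a rest notch while the carriage is still in its travel position (value of joint pin_lift above 0.012 m and (value of joint pin_turn above 0.9 rad or value of joint pin_turn below -0.9 rad) and value of joint carriage below 0.01 m), for 0.2 s.
2. the carriage is drawn out to its far stop (value of joint carriage above 0.09 m), for 0.2 s.
At the end, for the whole second after the job is handed in: The carriage stands at its far stop (within 10 mm of it) and the pin rests up in either notch of its collar by itself (more than 12 mm up, turned more than 0.9 rad) (value of joint carriage above 0.09 m and velocity of joint carriage below 0.01 m/s and value of joint pin_lift above 0.012 m and (value of joint pin_turn above 0.9 rad or value of joint pin_turn below -0.9 rad)); the robot touches nothing.
It fails at once if the tape roll, needle packet or gauze is pushed more than 30 mm from its place (distance of any of tape_roll, needle_pack, gauze_pad from where it was at the start of the episode above 0.03 m).
It also fails if it takes over 48 s, if anything falls off the work surface, if the arm or the gripper's body presses on something with over 40 N, if the wrist force passes 120 N, or if a joint passes its speed limit or range.

### The arm

A 7-joint arm with a two-finger parallel gripper is mounted at the origin on a cart in front of the work surface, level with it; the furniture and walls round the work are solid. World frame = base frame: x ahead of the robot, y to its left, z up, the work surface at z = 0. Lengths are in m, angles in rad, forces in N, time in s.
With the tool pointing down it reaches from about 0.4 to 0.85 m from the base axis. Payload 10.4 kg.
Tool frame: the origin (TCP) lies at the very end of the fingers, on their centre line; the grasp point (between the pads) lies 19 mm behind it; z points along the fingers, y is the line along which they close (so a half turn about z gives the same grasp; the last joint's range is limited). The gripper opens to 87 mm and grips with 3 to 60 N. Pads are 19 mm wide; open, the fingers measure 117 mm over their backs; the gripper's body (75 mm by 190 mm) begins 51 mm behind the grasp point.
Start: joints at [1.115, 0.332, -0.065, 1.46, 0.022, 1.35, -0.088], TCP at [0.262, -0.567, 0.223] pointing down, gripper open.
Joint ranges: [-2.6, 2.6], [-0.5, 2.12], [-1.47, 1.34], [0.16, 2.42], [-1.27, 4.41], [0.06, 2.06], [-2.6, 2.6]. Speed limits (rad/s): [2.22, 2.22, 2.79, 2.79, 3.14, 3.14, 3.14].

### API

Orientations are given as a unit quaternion [x, y, z, w].
In Python, from bench import r gives the robot as it stands.
- The arm moves only by the shell command python3 -m crank 'ROWS' [FORCE]. ROWS is JSON, a list that holds one entry, the list of rows, each a list of 5 numbers: the shift along the tool's x, y, z in mm, then the turn about the tool's z in degrees, then the opening, from -1 (shut) to 1 (fully open). A call has 1 to 20 rows; each row is the pose to reach, as a shift and turn from the pose commanded when the call began, along the tool's axes at that moment; what a row does not reach only later rows make up. A row lasts 1/10 s, in which the tool goes at most 50 mm and 8.59 degrees, less where a joint would pass 70% of its speed; a pose out of reach is approached as far as the arm can. A call with a gripper value outside its range is refused whole. The fingers move at their own pace and stop on an object; FORCE is the grip in N (left out, the last holds). Time passes only in rows, so rows that repeat a pose let the fingers close. It gives the time, the measured TCP pose, the force, the opening and the grip force at its end, in the units of the state.
- r.read_state(): the state, without advancing time (a new reading comes with each control period).
- r.camera(name): name is "scene" or "side" or "wrist"; returns a dict with "image" (400x640x3 uint8, red, green, blue), "vfov" (degrees; the focal length in pixels is half the picture's height over the tangent of half this angle, whatever the lens; pixels are square), "cx", "cy" (the principal point, pixels), "eye" and "attitude" of the camera in the world. Camera axes: x right, y down, z forward; pixel columns grow to the right and rows downward; lengths in m; the calibration is good to about 2 mm. A picture is of the moment at which its call begins. There is no depth.
- r.close_job(): hands the job in; it is judged then, once.
The state is a dict: "time": time; "joint_positions": joint angles; "joint_vel": joint speeds; "joint_torque": joint torques, N m; "ee_pos": TCP position; "eef_rot": TCP orientation; "ft_force": force on the tool from outside, world axes, zero at the start; "torque": the same for the moment, N m; "width": finger opening in m; "grip_force": force on a finger pad.
Only numpy, scipy, OpenCV 4.12 (cv2) and the standard library are available. Lean on these libraries where they do the work, as an engineer would, in place of code of your own. Each camera call takes 0.05 s, during which the arm holds its last target. There are 200 camera calls.

## Working session

There is one attempt and no reset: what is moved stays moved. The work goes in short steps, Python scripts to look and compute and a shell command to move; the robot and the scene stay as the last step left them, time stands still between calls to the robot, and variables do not carry over. Pictures are saved under pics/ and viewed, at most 10 in all, crops included, and the job is handed in when it is done.

```bash
ls; mkdir -p pics
python3 - <<'E'
from bench import r
import cv2
s=r.read_state(); print(s)
for n in ("scene","side"):
    c=r.camera(n); print(n,c["vfov"],c["cx"],c["cy"],c["eye"],c["attitude"]); cv2.imwrite(f"pics/{n}0.png",c["image"][:,:,::-1])
E
```

```text
pics
{'time': 0.0, 'joint_positions': array([ 1.11539039,  0.33288372, -0.06469678,  1.46092499,  0.02159107,
        1.34988725, -0.08846765]), 'joint_vel': array([ 0.00109746, -0.00019313, -0.00140525, -0.00204839, -0.00011557,
       -0.00249462,  0.00043333]), 'joint_torque': array([ 9.81434969e-04, -6.23244452e+01,  2.54104589e-02, -3.89891160e+01,
       -6.12640288e-02,  3.98091017e-02,  1.43551456e-04]), 'ee_pos': array([ 0.26197538, -0.56702965,  0.22175432]), 'eef_rot': array([ 9.76670719e-01,  2.14741267e-01, -1.78615321e-04, -6.81088162e-04]), 'ft_force': array([ 0.90660668,  0.51941865, -0.1076619 ]), 'torque': array([ 0.0008399 , -0.02878332, -0.02112862]), 'grip_force': 0.0, 'width': 0.08718648624193145}
scene 46.06044301613332 322.54499311906125 192.08218358451762 [0.14595041 0.82337166 0.78968642] [-0.20924525  0.87964218 -0.41764165  0.08956284]
side 50.15701852303333 317.11626550432936 198.13384233507364 [0.40765019 0.75652873 0.60292618] [-0.03803225  0.88714143 -0.45915491  0.02665322]
```

View pics/scene0.png

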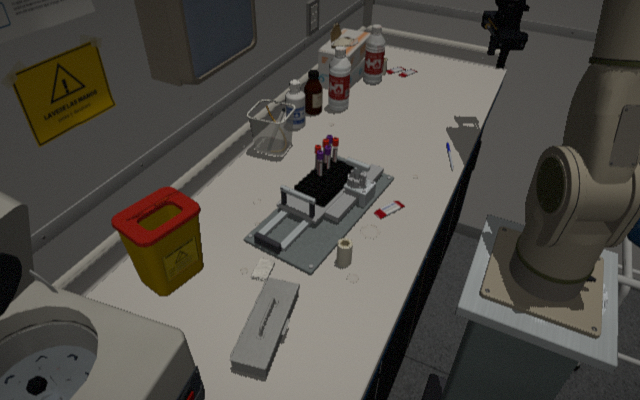

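View pics/side0.png

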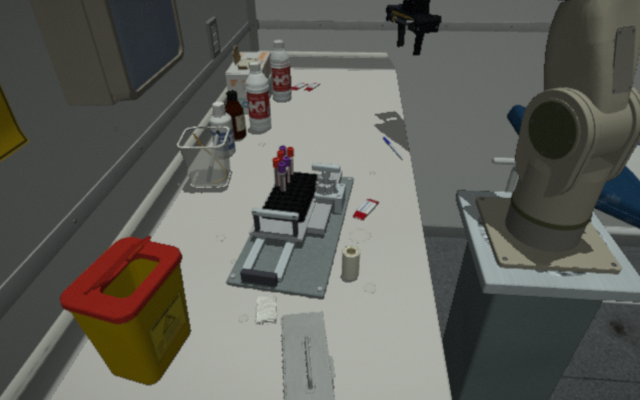

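The scene view shows the slide with its base plate corners near (245,238), (310,273) and (394,178), the T-handle near (365,170) and the bar handle near (297,198). In the side view the T-handle is near (326,168) and the bar handle near (275,213). I'll zoom in on both.

Run:
```python
import cv2
for n,(x,y) in (("scene",(236,130)),("side",(220,140))):
    i=cv2.imread(f"pics/{n}0.png")[y:y+150,x:x+180]
    i=cv2.convertScaleAbs(cv2.resize(i,None,fx=4,fy=4,interpolation=cv2.INTER_CUBIC),alpha=1.3,beta=10)
    cv2.imwrite(f"pics/{n}0c.png",i)
```

```text
(no output)
```

View pics/scene0c.png

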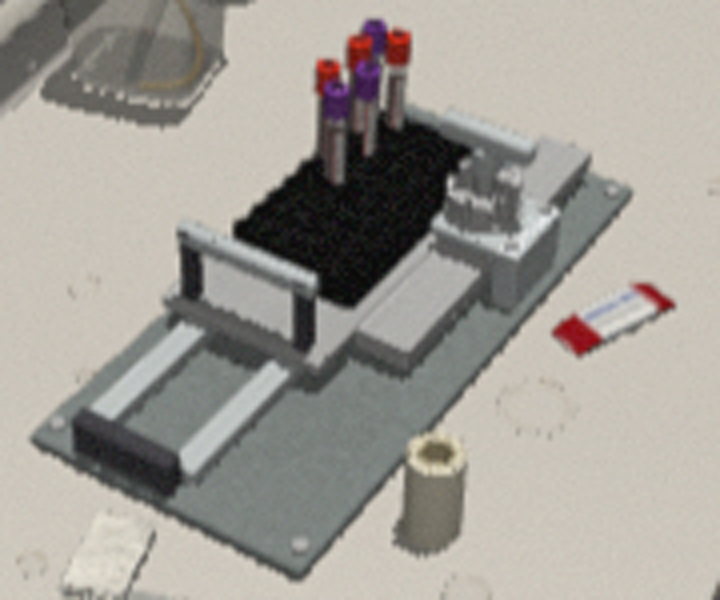

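View pics/side0c.png

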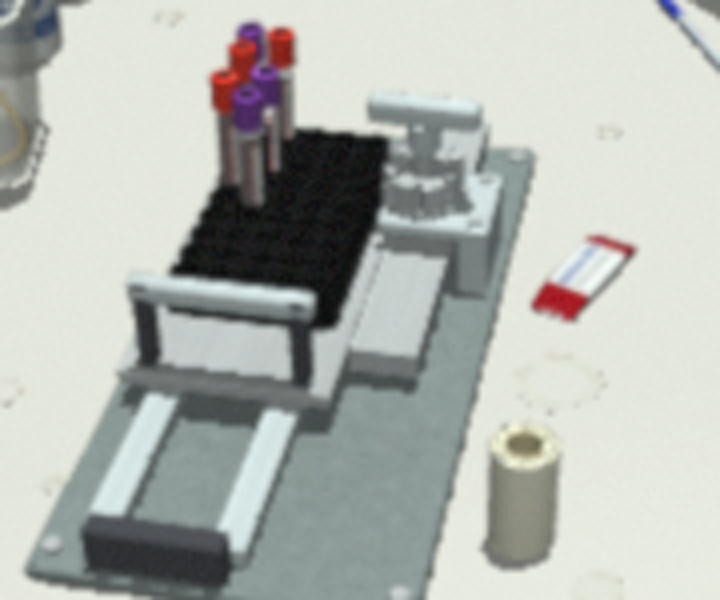

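The crops show: scene crop T-handle ends at (445,112) and (535,150), bar handle centre at (248,257), and base corners at (35,438), (300,577) and (630,192). Side crop: T-handle ends at (368,103) and (482,110), bar handle centre at (222,297). Next I'll cast rays.

```bash
cat > h.py <<'E'
import numpy as np
from scipy.spatial.transform import Rotation as R
def ray(c,u,v):
    f=c["image"].shape[0]/2/np.tan(np.radians(c["vfov"])/2)
    d=R.from_quat(c["attitude"]).apply([(u-c["cx"])/f,(v-c["cy"])/f,1.]); return np.array(c["eye"]),d/np.linalg.norm(d)
def plane(c,u,v,z):
    e,d=ray(c,u,v); return e+d*(z-e[2])/d[2]
def tri(a,b):
    A=np.zeros((3,3));B=np.zeros(3)
    for e,d in(a,b):
        P=np.eye(3)-np.outer(d,d);A+=P;B+=P@e
    return np.linalg.solve(A,B)
E
python3 - <<'E'
from h import *; from bench import r
np.set_printoptions(precision=4,suppress=True)
S=r.camera("scene");D=r.camera("side")
s=lambda x,y:(x/4-.375+236,y/4-.375+130)
d=lambda x,y:(x/4-.375+220,y/4-.375+140)
for n,p in dict(xpyp=(35,438),xmyp=(300,575),xmym=(632,190)).items(): print(n,plane(S,*s(*p),.01))
for n,p in dict(xpyp=(28,572),xmym=(535,150)).items(): print(n,plane(D,*d(*p),.01))
for n,a,b,z in (("pin",(488,132),(424,109),.11),("bar",(248,257),(222,297),.082)):
    print(n,plane(S,*s(*a),z),plane(D,*d(*b),z),tri(ray(S,*s(*a)),ray(D,*d(*b))))
for c,f,a,b in((S,s,(445,112),(535,150)),(D,d,(368,103),(482,112))):
    v=plane(c,*f(*a),.11)-plane(c,*f(*b),.11);print("Tbar",v,np.degrees(np.arctan2(v[1],v[0])))
for c,f,a,b in((S,s,(180,230),(318,283)),(D,d,(130,285),(315,300))):
    v=plane(c,*f(*a),.085)-plane(c,*f(*b),.085);print("bar",v,np.degrees(np.arctan2(v[1],v[0])))
st=r.read_state();print(st["ee_pos"],R.from_quat(st["eef_rot"]).as_matrix())
E
```

```text
xpyp [0.6387 0.2049 0.01  ]
xmyp [0.4546 0.2265 0.01  ]
xmym [ 0.4105 -0.1797  0.01  ]
xpyp [0.6369 0.209  0.01  ]
xmym [ 0.4075 -0.1791  0.01  ]
pin [ 0.4755 -0.0654  0.11  ] [ 0.4701 -0.0594  0.11  ] [ 0.4707 -0.0541  0.1158]
bar [0.5654 0.0795 0.082 ] [0.5611 0.0837 0.082 ] [0.5609 0.087  0.0867]
Tbar [ 0.065  -0.0111  0.    ] -9.682931290995068
Tbar [ 0.0642 -0.0051  0.    ] -4.5871418023278645
bar [ 0.095  -0.0055  0.    ] -3.286776746498585
bar [ 0.0949 -0.0053  0.    ] -3.1775705043446916
[ 0.262  -0.5672  0.2221] [[ 0.9078  0.4195 -0.0004]
 [ 0.4195 -0.9078  0.0008]
 [-0.     -0.0009 -1.    ]]
```

```bash
python3 -m crank '[[[50,-46,0,4,1],[100,-92,0,8,1],[150,-138,0,12,1],[200,-184,5,16,1],[250,-230,10,20,1],[300,-276,15,24,1],[340,-313,20,28,1],[370,-340,20,31,1],[395,-365,20,31,1],[405,-374,20,31,1],[405,-374,20,31,1],[405,-374,20,31,1],[405,-374,20,31,1],[405,-374,20,31,1]]]' 20
python3 - <<'E'
from h import *; from bench import r
import cv2
np.set_printoptions(precision=4,suppress=True)
st=r.read_state();print(st["joint_positions"],st["ee_pos"],R.from_quat(st["eef_rot"]).as_matrix())
c=r.camera("wrist");print({k:v for k,v in c.items() if k!="image"});cv2.imwrite("pics/w1.png",c["image"][:,:,::-1])
E
```

```text
time: 1.6
ee_pos: [0.4726, -0.0592, 0.2024]
eef_rot: [0.998, -0.055, -0.0, 0.0]
ft_force: [0.5, -0.2, -0.2]
width: 0.087
grip_force: 0.0
[ 0.5332  0.0474 -0.5141  1.8438  0.025   1.257  -1.6686] [ 0.4726 -0.0592  0.2024] [[ 0.994  -0.1095 -0.0004]
 [-0.1095 -0.994  -0.0005]
 [-0.0004  0.0005 -1.    ]]
{'vfov': 63.38426758161263, 'cx': 324.34363074678384, 'cy': 203.01345511983322, 'eye': array([ 0.5535, -0.0664,  0.3646]), 'attitude': array([-0.6597,  0.7363,  0.1115, -0.1005])}
```

View pics/w1.png

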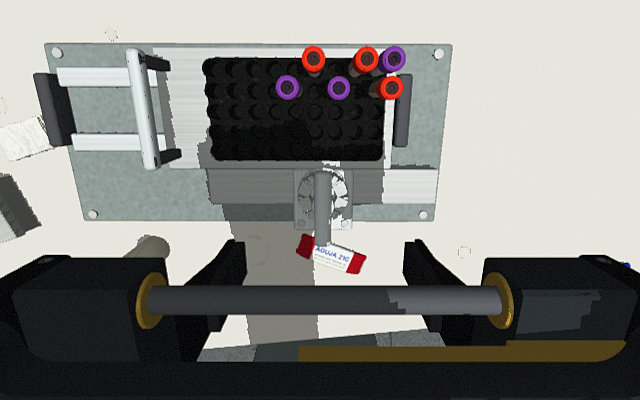

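The wrist view shows the T-handle's top face spanning about (314..331, 171..247), centred at (322,209). The bar handle runs from (135,50) to (151,167), centred at (143,108). The plate corners are at (45,44), (452,44), (435,221) and (77,220).

Run:
```python
from h import *; from bench import r
np.set_printoptions(precision=4,suppress=True)
c=r.camera("wrist");st=r.read_state();M=R.from_quat(st["eef_rot"]).as_matrix()
P=lambda u,v,z:plane(c,u,v,z)
for n,a,b,z in(("T",(322,172),(323,246),.118),("bar",(135,50),(151,167),.089)):
    p,q=P(*a,z),P(*b,z);v=p-q;m=(p+q)/2;print(n,m,np.linalg.norm(v),np.degrees(np.arctan2(v[1],v[0])),M.T@(m-st["ee_pos"])*1e3)
cor=[P(*x,.01) for x in((45,44),(452,44),(435,221),(77,220))];print(cor)
L=np.array([(.085,.205),(.085,-.205),(-.105,-.205),(-.105,.205)]);W=np.array(cor)[:,:2]
a=L-L.mean(0);b=W-W.mean(0);th=np.arctan2((a[:,0]*b[:,1]-a[:,1]*b[:,0]).sum(),(a*b).sum())
Q=np.array([[np.cos(th),-np.sin(th)],[np.sin(th),np.cos(th)]]);o=W.mean(0)-Q@L.mean(0)
print(np.degrees(th),o,"pin",o+Q@[-.056,-.075])
```

```text
T [ 0.4713 -0.0565  0.118 ] 0.06259350698189202 -5.681850548628776 [-1.6277 -2.9384 84.5037]
bar [0.5626 0.081  0.089 ] 0.092012705262309 -7.678432765851719 [  73.9442 -149.6542  113.4329]
[array([0.639 , 0.2028, 0.01  ]), array([ 0.5945, -0.1995,  0.01  ]), array([ 0.4077, -0.1809,  0.01  ]), array([0.455 , 0.2336, 0.01  ])]
-6.617069016194278 [0.534  0.0128] pin [ 0.4698 -0.0552]
```

```bash
python3 -m crank '[[[-2,-3,30,0,1],[-2,-3,60,0,1],[-2,-3,85,0,1],[-2,-3,100,0,1],[-2,-3,109,0,1],[-2,-3,109,0,1],[-2,-3,109,0,1],[-2,-3,109,0,-1],[-2,-3,109,0,-1],[-2,-3,109,0,-1],[-2,-3,109,0,-1],[-2,-3,109,0,-1],[-2,-3,109,0,-1],[-2,-3,109,0,-1],[-2,-3,109,0,-1],[-2,-3,109,0,-1]]]' 40
```

```text
time: 3.3
ee_pos: [0.4713, -0.055, 0.0935]
eef_rot: [0.999, -0.054, 0.0, 0.0]
ft_force: [-0.5, -8.6, 0.5]
width: 0.023
grip_force: 4.8
```

```bash
python3 -m crank '[[[0,2,0,0,-1],[0,4,0,0,-1],[0,4,0,0,-1],[0,4,0,0,-1],[0,4,0,0,-1],[0,4,0,0,-1]]]' 40
```

```text
time: 3.9
ee_pos: [0.471, -0.0577, 0.0936]
eef_rot: [0.999, -0.054, 0.0, -0.001]
ft_force: [1.1, 5.7, -0.0]
width: 0.0185
grip_force: 40.0
```

```bash
python3 -m crank '[[[0,-1,-3,0,-1],[0,-1,-6,0,-1],[0,-1,-10,0,-1],[0,-1,-10,0,-1],[0,-1,-10,0,-1]]]' 55
python3 - <<'E'
from bench import r
import cv2,numpy as np
c=r.camera("side")["image"][130:230,280:400];w=r.camera("wrist")["image"][120:300,180:460]
a=cv2.resize(c,(600,500),interpolation=cv2.INTER_CUBIC);cv2.imwrite("pics/s2.png",a[:,:,::-1])
cv2.imwrite("pics/w2.png",cv2.resize(w,None,fx=2.5,fy=2.5)[:,:,::-1])
E
```

```text
time: 4.4
ee_pos: [0.4709, -0.0576, 0.1034]
eef_rot: [0.999, -0.054, -0.0, -0.0]
ft_force: [3.0, 3.8, -8.2]
width: 0.0181
grip_force: 55.0
```

View pics/s2.png

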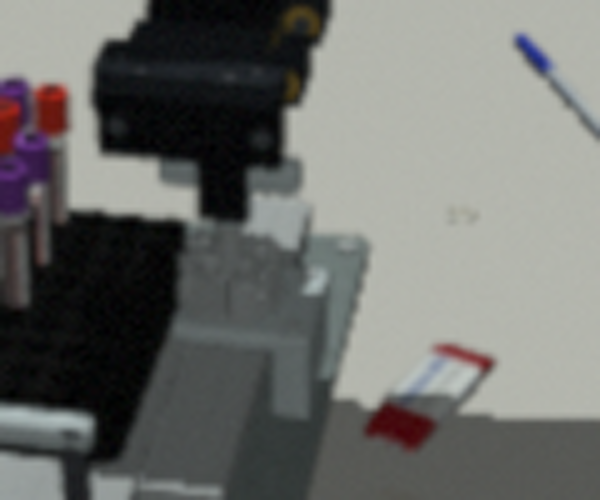

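The grip is on the T-handle, seen at (205..300, 175), and the 8 N load fits the spring. I'll lift the rest of the way and turn counter-clockwise.

```bash
python3 -m crank '[[[0,0,-4,0,-1],[0,0,-8,0,-1],[0,0,-12,0,-1],[0,0,-16,0,-1],[0,0,-16,0,-1],[0,0,-16,0,-1],[0,0,-16,-3,-1],[0,0,-16,-6,-1]]]' 55
```

```text
time: 5.3
ee_pos: [0.4708, -0.0576, 0.119]
eef_rot: [1.0, -0.001, -0.0, -0.0]
ft_force: [3.9, 4.0, -11.2]
width: 0.0181
grip_force: 55.0
```

```bash
python3 -m crank '[[[0,0,0,-6,-1],[0,0,0,-12,-1],[0,0,0,-18,-1],[0,0,0,-24,-1],[0,0,0,-30,-1],[0,0,0,-36,-1],[0,0,0,-42,-1],[0,0,0,-48,-1],[0,0,0,-54,-1],[0,0,0,-58,-1],[0,0,0,-58,-1],[0,0,0,-58,-1],[0,0,0,-58,-1]]]' 55
python3 -c "
from h import *; from bench import r
s=r.read_state();print(s['joint_positions'],R.from_quat(s['eef_rot']).as_euler('ZYX',degrees=True),s['torque'])"
```

```text
time: 6.6
ee_pos: [0.4706, -0.0573, 0.119]
eef_rot: [0.875, 0.483, -0.0, -0.0]
ft_force: [3.7, 5.1, -10.7]
width: 0.018
grip_force: 55.0
[ 0.59604259  0.1370619  -0.60241467  1.94761445  0.08693409  1.08310432
 -0.60441952] [ 5.78245619e+01 -1.29345315e-02 -1.79943163e+02] [ 1.30767289 -0.70828199  0.03947761]
```

```bash
python3 -m crank '[[[0,0,3,0,-1],[0,0,6,0,-1],[0,0,8,0,-1],[0,0,9,0,-1],[0,0,9,0,-1],[0,0,9,0,-1]]]' 55
```

```text
time: 7.2
ee_pos: [0.4707, -0.0572, 0.1105]
eef_rot: [0.875, 0.483, -0.0, -0.0]
ft_force: [0.2, 6.2, -4.9]
width: 0.0179
grip_force: 55.0
```

```bash
python3 -m crank '[[[0,0,1,0,-1],[0,0,1,0,-1],[0,0,1,0,1],[0,0,1,0,1],[0,0,1,0,1],[0,0,1,0,1],[0,0,1,0,1],[0,0,1,0,1],[0,0,-20,0,1],[0,0,-50,0,1],[0,0,-90,0,1],[0,0,-100,0,1],[0,0,-100,0,1],[0,0,-100,0,1]]]' 55
python3 - <<'E'
from bench import r
import cv2
cv2.imwrite("pics/w3.png",r.camera("wrist")["image"][:,:,::-1])
c=r.camera("side")["image"][140:290,220:400];cv2.imwrite("pics/s3.png",cv2.resize(c,None,fx=4,fy=4,interpolation=cv2.INTER_CUBIC)[:,:,::-1])
E
```

```text
time: 8.6
ee_pos: [0.4705, -0.0579, 0.2095]
eef_rot: [0.876, 0.483, -0.0, -0.0]
ft_force: [-0.3, 0.0, -0.7]
width: 0.0868
grip_force: 0.0
```

View pics/s3.png

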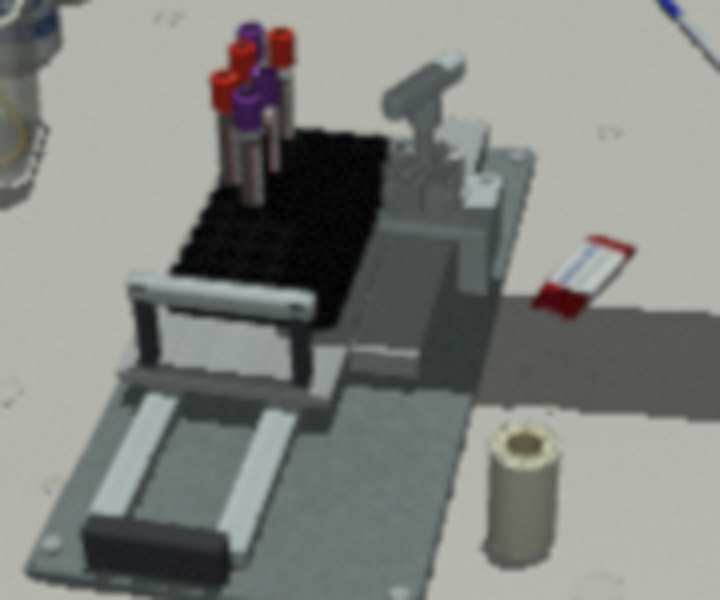

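The pin stands parked: its handle is raised and turned in the crop at (424,84), and the carriage hasn't moved. Next is the bar handle.

```bash
python3 -m crank '[[[30,1,0,8,1],[60,2,0,16,1],[90,3,0,24,1],[120,4,0,32,1],[145,4,0,40,1],[166,4,0,48,1],[166,4,0,56,1],[166,4,0,64,1],[166,4,0,64,1],[166,4,30,64,1],[166,4,60,64,1],[166,4,90,64,1],[166,4,115,64,1],[166,4,130,64,1],[166,4,140,64,1],[166,4,140,64,1],[166,4,140,64,1]]]' 20
```

```text
time: 10.4
ee_pos: [0.5633, 0.0807, 0.0713]
eef_rot: [0.999, -0.054, 0.0, -0.0]
ft_force: [0.3, -0.5, 0.7]
width: 0.0871
grip_force: 0.0
```

```bash
python3 -m crank '[[[0,0,0,0,-1],[0,0,0,0,-1],[0,0,0,0,-1],[0,0,0,0,-1],[0,0,0,0,-1],[0,0,0,0,-1],[0,0,0,0,-1],[0,0,0,0,-1],[0,0,0,0,-1],[0,0,0,0,-1],[0,0,0,0,-1]]]' 40
```

```text
time: 11.5
ee_pos: [0.5631, 0.0832, 0.0706]
eef_rot: [0.999, -0.053, 0.001, -0.002]
ft_force: [3.6, 7.9, -5.2]
width: 0.0114
grip_force: 40.0
```

```bash
python3 -m crank '[[[0,-5,0,0,-1],[0,-13,0,0,-1],[0,-22,0,0,-1],[0,-31,0,0,-1],[0,-40,0,0,-1],[0,-49,0,0,-1],[0,-58,0,0,-1],[0,-67,0,0,-1],[0,-76,0,0,-1],[0,-84,0,0,-1],[0,-90,0,0,-1],[0,-95,0,0,-1],[0,-98,0,0,-1],[0,-98,0,0,-1],[0,-98,0,0,-1]]]' 40
```

```text
time: 13.0
ee_pos: [0.5738, 0.1789, 0.0706]
eef_rot: [0.999, -0.054, 0.001, -0.001]
ft_force: [6.1, 0.1, -3.9]
width: 0.0117
grip_force: 40.0
```

```bash
python3 -m crank '[[[0,-2,0,0,-1],[0,-4,0,0,-1],[0,-6,0,0,-1],[0,-6,0,0,-1],[0,-6,0,0,-1]]]' 40
```

```text
time: 13.5
ee_pos: [0.5743, 0.1827, 0.0705]
eef_rot: [0.999, -0.055, -0.0, 0.001]
ft_force: [1.3, -6.0, 1.6]
width: 0.0116
grip_force: 40.0
```

The carriage has travelled 100 mm and is pressing on its stop. I'll release and retreat straight up.

```bash
python3 -m crank '[[[0,0,0,0,1],[0,0,0,0,1],[0,0,0,0,1],[0,0,0,0,1],[0,0,0,0,1],[0,0,0,0,1],[0,0,0,0,1],[0,0,-20,0,1],[0,0,-50,0,1],[0,0,-90,0,1],[0,0,-120,0,1],[0,0,-120,0,1],[0,0,-120,0,1],[0,0,-120,0,1]]]' 40
python3 - <<'E'
from bench import r
import cv2
c=r.camera("side")["image"][100:300,180:420];cv2.imwrite("pics/s4.png",cv2.resize(c,None,fx=3,fy=3,interpolation=cv2.INTER_CUBIC)[:,:,::-1])
cv2.imwrite("pics/w4.png",r.camera("wrist")["image"][:,:,::-1])
E
```

```text
time: 14.9
ee_pos: [0.5735, 0.1836, 0.1893]
eef_rot: [0.999, -0.054, -0.001, 0.0]
ft_force: [0.0, 1.2, -0.4]
width: 0.0867
grip_force: 0.0
```

View pics/s4.png

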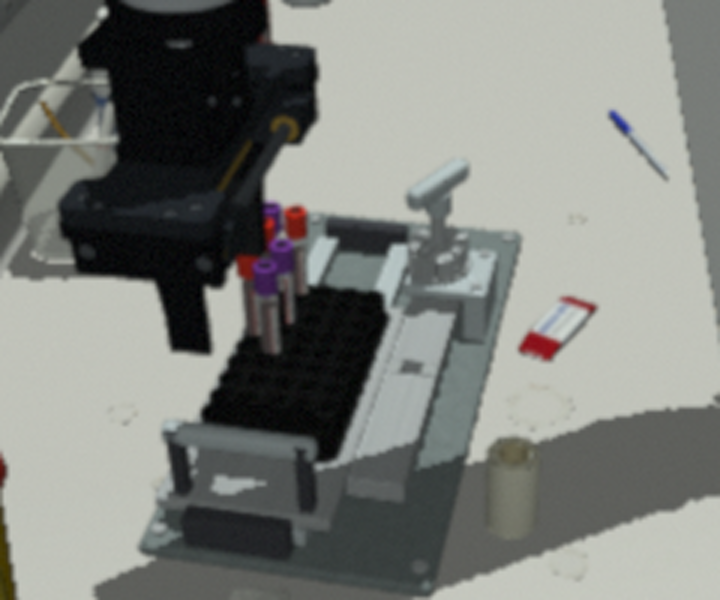

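View pics/w4.png

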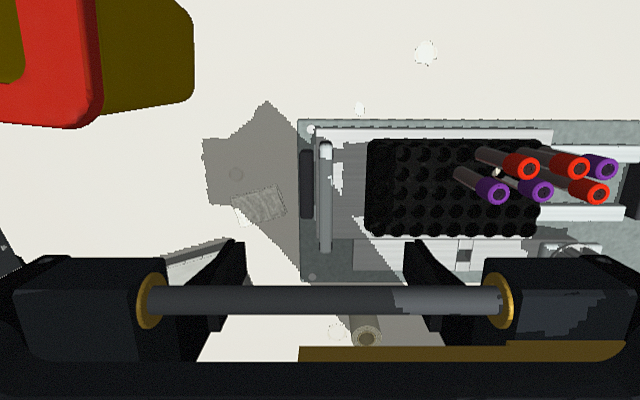

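The carriage is against the stop block: wrist view shows block at (306,185) and carriage edge at (314,185). The pin is parked up, at (437,185) in the side crop. The tape, packet and gauze are in place and the gripper is clear, so I'm handing in.

```bash
python3 -c "
from bench import r
print(r.close_job())"
```

```text
the job is handed in; nothing more can be done
None
```

I handed the job in at about 15 s: the pin is parked up in its +65° notch, the carriage is drawn about 100 mm to its far stop, and the tape roll, needle packet and gauze appear unmoved; no verdict came back.

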